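# Build up a compressor cylinder on its crankcase

### The job

Assemble the top end of the small compressor on its crankcase, from the bottom up: first the plain spacer plate with the big bore, on it the finned cylinder barrel (guide pins upward), then the valve plate, and last the cylinder head. Two heads lie about; only the one whose two holes match the pins goes home, so leave the other off. Each part has to sit fully down over its pins, flat on the one below, and leave the vernier caliper where it lies.

Things in the scene. Friction and masses are not known exactly. Their poses are not given: they have to be found in the camera images.
- deck (a point): centre of the flat top (deck) of the grey compressor crankcase, which stands fast; deck 45 mm above the bench, 92 x 52 mm, long side along x. Two steel guide pins stand on it at x = +-34 mm: 10 mm thick, 20 mm high, the top 9 mm tapering to a 3 mm tip. Parts go on centred, x along the deck's x, either way round (half turn). Feet 116 x 80 mm; a short shaft stub sticks out below the deck.
- spacer_mid (a point): loose base spacer, its centre (4 mm above its underside): plain steel plate 92 x 52 x 8 mm with a 36 mm round bore in the middle. Lies flat, right way up, long side along its x; grasp across the 52 mm width. Two 14 mm through holes at x = +-34 mm. Goes first, on the deck. 0.16 kg.
- barrel_mid (a point): loose finned aluminium cylinder barrel, centre of its body (18 mm above its underside): 92 x 52 mm, 36 mm high, 36 mm bore; sides flat, 52 mm apart, all the way up. Lies flat, right way up, long side along its x; grasp across the 52 mm width. Two 14 mm holes in its bottom flange at x = +-34 mm take the deck's pins; two pins like those (20 mm high, tapered) stand on its top at x = +-34 mm. Goes on the spacer. 0.25 to 0.45 kg.
- valve_plate_mid (a point): loose valve plate, its centre (4 mm above its underside): steel plate 92 x 52 x 8 mm, closed in the middle, two flat reed strips and small ports on top. Lies flat, right way up, long side along its x; grasp across the 52 mm width. Two 14 mm through holes at x = +-34 mm. Goes on the barrel, over the barrel's pins. 0.17 kg.
- head_a_mid (a point): loose aluminium cylinder head with holes 68 mm apart (it fits), its centre (13 mm above its underside): 26 mm high, an 8 mm flange 92 x 52 mm with a block of upright fins, 36 mm long and 52 mm wide, in the middle. Lies flat, right way up, long side along its x; grasp across the 52 mm width. Two 14 mm through holes at x = +-34 mm. Goes last, on the valve plate, over the barrel's pins. 0.17 to 0.3 kg.
- head_b_mid (a point): loose look-alike head of another pump, its centre (13 mm above its underside): same outline, height and fins, but its two 14 mm holes are only 52 mm apart (x = +-26 mm), so it cannot go down over the pins. Not to be used.
- caliper: steel vernier caliper lying flat behind the work, 92 x 204 x 8 mm; origin at the centre of its underside. To be left where it lies.

How it is judged (in metres and radians):
On the way, in this order (a step that is already met when the one before it is completed fails the run):
1. the base spacer lies flat on the crankcase deck, over its pins (height (world z) of spacer_mid between 0.0465 and 0.0515 m and horizontal distance between spacer_mid and deck below 0.006 m and angle between spacer_mid's own z axis and vertical below 0.06 rad), for 0.2 s.
2. the barrel sits fully down on the spacer (all of step 1 and height (world z) of barrel_mid between 0.0685 and 0.0735 m and horizontal distance between barrel_mid and deck below 0.006 m and angle between barrel_mid's own z axis and vertical below 0.06 rad), for 0.2 s.
3. the valve plate lies flat on the barrel, over its pins (all of step 2 and height (world z) of valve_plate_mid between 0.0905 and 0.0955 m and horizontal distance between valve_plate_mid and deck below 0.006 m and angle between valve_plate_mid's own z axis and vertical below 0.06 rad), for 0.2 s.
4. the matching head sits fully down on the valve plate (all of step 3 and height (world z) of head_a_mid between 0.1075 and 0.1125 m and horizontal distance between head_a_mid and deck below 0.006 m and angle between head_a_mid's own z axis and vertical below 0.06 rad), for 0.2 s.
At the end, for the whole second after the job is handed in: spacer, barrel, valve plate and the head with 68 mm holes stacked in this order on the deck: centres within 6 mm of the deck's from above, heights within 2.5 mm of fully seated (49, 71, 93, 110 mm above the bench), tilt under 0.06 rad; the other head off the stack (centre below 40 mm) (all of step 4 and height (world z) of head_b_mid below 0.04 m); the robot touches nothing.
It fails at once if the caliper is pushed away (by more than 25 mm) (distance of caliper from where it was at the start of the episode above 0.025 m).
It also fails if it takes over 120 s, if anything falls off the work surface, if the arm or the gripper's body presses on something with over 40 N, if the wrist force passes 120 N, or if a joint passes its speed limit or range.

### The arm

A 7-joint arm with a two-finger parallel gripper is mounted at the origin on a cart in front of the work surface, level with it; the furniture and walls round the work are solid. World frame = base frame: x ahead of the robot, y to its left, z up, the work surface at z = 0. Lengths are in mm, angles in rad, forces in N, time in s.
With the tool pointing down it reaches from about 400 to 875 mm from the base axis. Payload 4.4 kg.
Tool frame: the origin (TCP) lies midway between the tips of the shut fingers; the grasp point (between the pads) lies 19 mm behind it (ctrl.pinch_z is the distance from the TCP to the grasp point, in mm); z points along the fingers, y is the line along which they close (so a half turn about z gives the same grasp; the last joint's range is limited). The gripper opens to 85 mm and grips with 20 to 120 N. Pads are 22 mm wide; open, the fingers measure 114 mm over their backs; the gripper's body (76 mm by 85 mm) begins 54 mm behind the grasp point. The pads swing forward as they close: fully open they stand 13 mm farther back than shut.
Start: joints at [-1.301, 0.628, 0.038, 1.517, -0.027, 0.996, -0.02], TCP at [214.168, 613.718, 231.313] pointing down, gripper open.
Joint ranges: [-3.06, 3.06], [-0.37, 2.12], [-1.25, 1.32], [0.18, 2.47], [-1.1, 4.24], [0.23, 1.98], [-2.94, 2.94]. Speed limits (rad/s): [2.57, 2.57, 3.14, 3.14, 3.14, 3.14, 3.14].

### API

Orientations are given as [roll, pitch, yaw] about the fixed x, y, z axes, in that order (R = Rz(yaw) Ry(pitch) Rx(roll)).
In Python, from cell import read_state, cams, order, ctrl gives the robot as it stands.
- The arm moves only by the tool move_arm, never from a script. Its argument "targets" is text: rows parted by semicolons, each of 7 numbers parted by spaces: the gripper's target within -1 to 1 (fully open at 1, half-way at 0, shut at -1), then the shift along the tool's x, y, z in cm, then the turn, a rotation vector about the tool's x, y, z in degrees. A call has 1 to 5 rows; each row shifts and turns the commanded pose from where the row before left it, along the tool's axes as they then stand; what a row does not reach is not made up. A row lasts 1/12 s, in which the tool goes at most 41.7 mm and 7.16 degrees, less where a joint would pass 70% of its speed; a pose out of reach is approached as far as the arm can. A call with a gripper value outside its range is refused whole. The fingers move at their own pace and stop on an object; the grip force is fixed at half the most. Time passes only in rows, so rows that do not move let the fingers close. It gives the time, the measured TCP pose, the force, the opening and the grip force at its end, in the units of the state.
- read_state(): the state, without advancing time (a new reading comes with each control period).
- cams.get_image(name): name is "side" or "top"; returns a dict with "color" (400x640x3 uint8, red, green, blue), "fovy" (degrees; the focal length in pixels is half the picture's height over the tangent of half this angle, whatever the lens; pixels are square), "cx", "cy" (the principal point, pixels), "k1" (the pictures are not rectified: a ray, as slopes to the right and down, at radius r is drawn at 1 + k1 r^2 times it, then the intrinsics apply), "rvec" (rotation vector, rad) and "tvec" (3), from world to camera coordinates, as OpenCV has them. Camera axes: x right, y down, z forward; pixel columns grow to the right and rows downward; lengths in mm; the calibration is good to about 2 mm. A picture is of the moment at which its call begins. There is no depth.
- order.finish_job(): hands the job in; it is judged then, once.
The state is a dict: "clock": time; "qpos": joint angles; "qd": joint speeds; "tau": joint torques, N m; "eef_pos": TCP position; "tool_rot": TCP orientation; "force": force on the tool from outside, world axes, zero at the start; "torque": the same for the moment, N m; "width": finger opening in mm; "gripper_force": force on a finger pad.
Only numpy, scipy, OpenCV 4.12 (cv2) and the standard library are available. Lean on these libraries where they do the work, as an engineer would, in place of code of your own. Each camera call takes 0.05 s, during which the arm holds its last target. There are 200 camera calls.

## Working session

There is one attempt and no reset: what is moved stays moved. The work goes in short steps, Python scripts to look and compute and a tool call to move; the robot and the scene stay as the last step left them, time stands still between calls to the robot, and variables do not carry over. Pictures are saved under pics/ and viewed, at most 14 in all, crops included, and the job is handed in when it is done.

Besides the shell and the picture viewer there is one more tool, called after "Request:" by a JSON object that holds its "api" and its "payload". move_arm: Moves the arm, as the interface text tells. Its arguments: {"type":"object","properties":{"targets":{"type":"string"}},"required":["targets"]}

```bash
mkdir -p pics; ls; python3 - <<'E'
from cell import read_state,cams,ctrl
import cv2
print(read_state(), ctrl.pinch_z)
for n in ("top","side"):
    d=cams.get_image(n); cv2.imwrite(f"pics/{n}0.png",d["color"][:,:,::-1]); print({k:v for k,v in d.items() if k!="color"})
E
```

```text
pics
{'clock': 0.0, 'qpos': array([-1.30078476,  0.62937693,  0.03845563,  1.5183636 , -0.0270074 ,
        0.99627714, -0.0200043 ]), 'qd': array([-2.33749845e-04,  4.75522320e-04,  8.70312400e-04, -1.28886214e-04,
        1.42349635e-04,  9.88797503e-04, -6.98986818e-05]), 'tau': array([-3.97751701e-04, -5.63412988e+01,  1.22657362e+00, -1.93453038e+01,
        1.10791769e-02,  1.03263554e-02,  8.62075638e-06]), 'eef_pos': array([213.97239643, 613.1166121 , 230.37077218]), 'tool_rot': array([-3.13968626e+00,  2.84375703e-05,  2.80576182e+00]), 'force': array([ 0.77850695,  0.49705002, -0.15699778]), 'torque': array([-0.00755407, -0.02751963,  0.00516745]), 'gripper_force': 0.0, 'width': 85.38671018230033} 18.700000000000003
{'fovy': 47.338577876218636, 'cx': 315.51401496002825, 'cy': 204.1011819027193, 'k1': -0.09188267249904776, 'rvec': array([ 2.19602733, -2.16274694,  0.06215219]), 'tvec': array([ -24.92725945,  577.23872192, 1409.50348094])}
{'fovy': 47.01539468491238, 'cx': 325.17584140589327, 'cy': 196.81809476031742, 'k1': -0.12463505176167293, 'rvec': array([ 1.99889817, -0.3678084 ,  0.2143518 ]), 'tvec': array([-542.86178964,  141.76392002, 1005.60536773])}
```

View pics/top0.png

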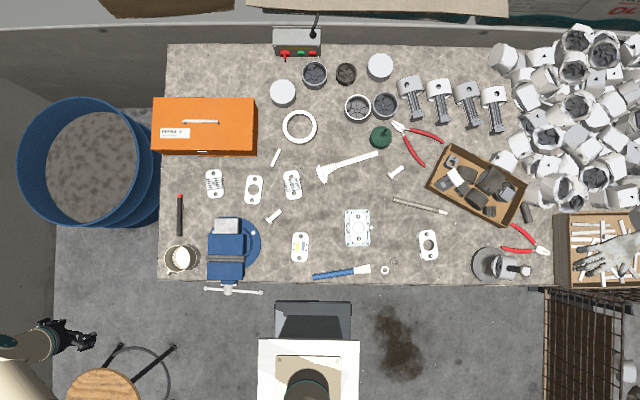

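View pics/side0.png

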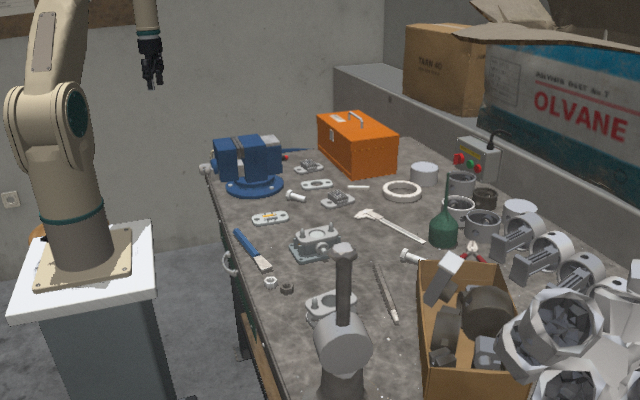

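```bash
cat > h.py <<'E'
import numpy as np,cv2
from cell import read_state,cams
def cal(d):
    f=200/np.tan(np.radians(d["fovy"]/2)); K=np.array([[f,0,d["cx"]],[0,f,d["cy"]],[0,0,1]])
    return K,np.array([d["k1"],0,0,0,0]),cv2.Rodrigues(d["rvec"])[0],np.array(d["tvec"])
def p2w(d,uv,z):
    K,D,R,t=cal(d); n=cv2.undistortPoints(np.array(uv,float).reshape(-1,1,2),K,D).reshape(-1,2)
    r=np.c_[n,np.ones(len(n))]@R; c=-R.T@t
    s=(np.broadcast_to(z,len(n))-c[2])/r[:,2]; return c+s[:,None]*r
def w2p(d,P):
    K,D,R,t=cal(d); return cv2.projectPoints(np.array(P,float).reshape(-1,1,3),d["rvec"],t,K,D)[0].reshape(-1,2)
def crop(d,x,y,w,h,s): return cv2.resize(d["color"][y:y+h,x:x+w,::-1],None,fx=s,fy=s,interpolation=cv2.INTER_CUBIC)
E
python3 - <<'E'
from h import *
d=cams.get_image("top")
a=crop(d,190,160,130,110,6)
cv2.imwrite("pics/t1.png",a[:600])
b=np.hstack([crop(d,325,200,65,60,6),crop(d,400,220,65,60,6)])
cv2.imwrite("pics/t2.png",b)
for n,(u,v),z in [("deck",(357,228),45),("a213",(213,184),20),("b253",(253,189),8),("c292",(292,185),20),("valve",(300,247),8),("e428",(428,245),20)]: print(n,p2w(d,[(u,v)],z)[0].round())
E
```

```text
deck [ 504. -145.   45.]
a213 [637. 310.  20.]
b253 [624. 184.   8.]
c292 [637.  59.  20.]
valve [443.  31.   8.]
e428 [ 455. -370.   20.]
```

View pics/t1.png

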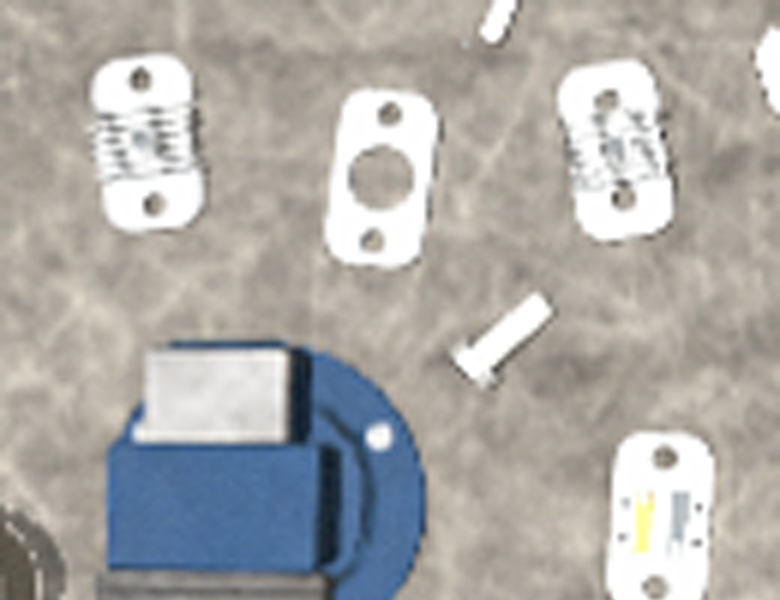

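View pics/t2.png

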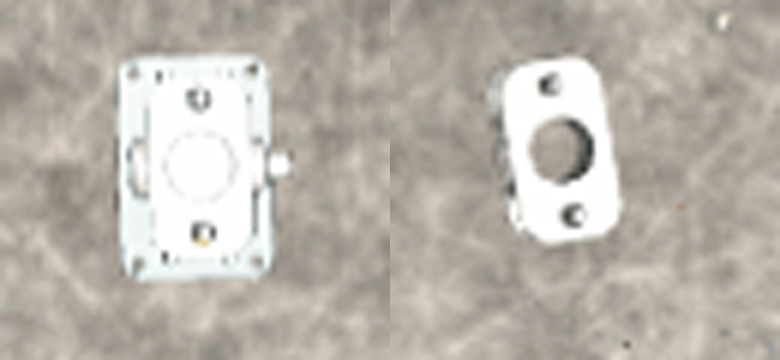

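The image shows head A at (213,184) with the wide holes (~124 px in the 6× crop), head B at (293,185) with the narrow ones (~98 px), and the spacer at (253,189). The valve plate is at (300,247), the barrel at (428,245), and the deck with its pins at (358,228).

```bash
python3 - <<'E'
from h import *
d=cams.get_image("top")
pts={"headA":(190,160,(140,79),(153,204),8),"spacer":(190,160,(390,114),(372,240),8),"valve":(190,160,(665,457),(655,587),8),
"headB":(190,160,(606,99),(623,198),8),
"deckpin":(325,200,(199,98),(203,233),55),"barrelpin":(400-65,220,(551,85),(574,216),46)}
for n,(x,y,a,b,z) in pts.items():
    uv=[(x+(p[0]+.5)/6-.5,y+(p[1]+.5)/6-.5) for p in (a,b)]
    w=p2w(d,uv,z); m=w.mean(0); v=w[0]-w[1]; print(n,m.round(1),"len %.1f yaw %.1f"%(np.hypot(*v[:2]),np.degrees(np.arctan2(v[1],v[0]))))
g=cv2.resize(d["color"],None,fx=8,fy=8,interpolation=cv2.INTER_CUBIC).min(2)
for th in (205,225):
  c,_=cv2.findContours((g>th).astype(np.uint8),0,2)
  for n,u,v,z in [("headA",213,184,8),("spacer",253,189,8),("valve",300,247,8),("barrel",428.5,245,36),("deck",358,228,45)]:
    for k in c:
      if cv2.contourArea(k)>8000 and cv2.pointPolygonTest(k,(u*8.,v*8.),True)>-40:
        bx=cv2.boxPoints(cv2.minAreaRect(k)); w=p2w(d,(bx+.5)/8-.5,z); e=w[1]-w[0]; f=w[2]-w[1]
        L=e if np.hypot(*e[:2])>np.hypot(*f[:2]) else f
        print(th,n,w.mean(0).round(1),np.hypot(*e[:2]).round(),np.hypot(*f[:2]).round(),"yaw %.1f"%((np.degrees(np.arctan2(L[1],L[0]))+90)%180-90))
K,D,R,t=cal(d);print(-R.T@t)
s=read_state();print(s["eef_pos"],s["tool_rot"])
E
```

```text
headA [640.7 309.4   8. ] len 67.5 yaw 7.9
spacer [623.4 183.2   8. ] len 67.6 yaw -6.6
valve [443.8  32.    8. ] len 68.1 yaw -3.4
headB [640.2  59.7   8. ] len 53.5 yaw 10.8
deckpin [ 506.7 -147.3   55. ] len 68.5 yaw 2.3
barrelpin [ 456.2 -364.5   46. ] len 67.8 yaw 10.2
205 headA [639.9 310.2   8. ] 56.0 93.0 yaw 7.9
205 spacer [623.3 183.4   8. ] 95.0 54.0 yaw -5.1
205 valve [443.6  32.    8. ] 95.0 54.0 yaw -2.5
205 barrel [ 456.2 -363.7   36. ] 59.0 93.0 yaw 8.7
205 deck [ 505.9 -144.9   45. ] 78.0 115.0 yaw 2.0
225 headA [621.5 307.3   8. ] 53.0 54.0 yaw 7.9
225 headA [656.7 312.8   8. ] 51.0 60.0 yaw 1.9
225 spacer [623.  183.5   8. ] 93.0 52.0 yaw -5.3
225 valve [443.7  32.1   8. ] 93.0 52.0 yaw -2.5
225 barrel [ 456.1 -364.9   36. ] 57.0 92.0 yaw 6.1
225 deck [ 506.2 -144.9   45. ] 76.0 112.0 yaw 1.2
[ 477.62986169  -35.50738128 1446.07569451]
[214.04326902 613.36191013 230.75610208] [-3.14045804e+00 -1.37578074e-05  2.80576566e+00]
```

```bash
cat >> h.py <<'E'
def go(x,y,z,yaw):
    """tool-axis shift (cm) and z turn (deg) from the measured pose to a pointing-down target"""
    s=read_state(); p=s["eef_pos"]; r,pi,yw=s["tool_rot"]; yd=np.degrees(yw)
    dt=-((yaw-yd+180)%360-180); R=cv2.Rodrigues(np.array([0,0,1.])*np.radians(yaw))[0]@np.diag([1,-1,-1])
    print("at",p.round(1),"rpy",np.degrees([r,pi,yw]).round(2),"w %.1f gf %.1f t %.1f F"%(s["width"],s["gripper_force"],s["clock"]),s["force"].round(1))
    print("turn z %.2f then shift cm"%dt,(R.T@(np.array([x,y,z])-p)/10).round(2))
E
```

Request:
{"api": "move_arm", "payload": {"targets": "1 0 0 0 0 0 -6.85;1 0 0 0 0 0 -6.85;1 -3 -2.6 0 0 0 0;1 -3 -2.6 0 0 0 0;1 -3 -2.6 0 0 0 0"}}

```text
clock: 0.62
eef_pos: [296.5, 526.4, 230.9]
tool_rot: [-3.141, -0.0, 3.047]
force: [1.4, 0.1, -0.0]
width: 85.2
gripper_force: 0.0
```

Request:
{"api": "move_arm", "payload": {"targets": "1 -3 -2.6 0 0 0 0;1 -3 -2.6 0 0 0 0;1 -3 -2.6 0 0 0 0;1 -3 -2.6 0 0 0 0;1 -3 -2.6 0 0 0 0"}}

```text
clock: 1.03
eef_pos: [434.0, 381.9, 231.3]
tool_rot: [3.142, -0.0, 3.045]
force: [0.6, -0.2, 0.4]
width: 85.6
gripper_force: 0.0
```

Request:
{"api": "move_arm", "payload": {"targets": "1 -3 -2.6 0 0 0 0;1 -3 -2.6 0 0 0 0;1 -3 -2.6 0 0 0 0;1 -3 -2.6 0 0 0 0;1 -3 -2.6 0 0 0 0"}}

```text
clock: 1.45
eef_pos: [570.7, 237.9, 231.3]
tool_rot: [3.142, -0.0, 3.045]
force: [0.9, 0.9, -0.4]
width: 85.1
gripper_force: 0.0
```

Request:
{"api": "move_arm", "payload": {"targets": "1 -3 -2.6 0 0 0 0;1 -3 -2.6 0 0 0 0;1 0 0 0 0 0 0;1 0 0 0 0 0 0"}}

```text
clock: 1.78
eef_pos: [626.0, 178.2, 230.7]
tool_rot: [-3.14, 0.0, 3.039]
force: [0.2, 1.4, -0.3]
width: 85.6
gripper_force: 0.0
```

```bash
python3 -c "
from h import *
go(623.2,183.4,-2,174.7)"
```

```text
at [626.  178.2 230.7] rpy [-1.7990e+02  2.0000e-02  1.7411e+02] w 85.6 gf 0.0 t 1.8 F [ 0.2  1.4 -0.3]
turn z -0.59 then shift cm [ 0.33  0.49 23.27]
```

Request:
{"api": "move_arm", "payload": {"targets": "1 0.33 0.49 0 0 0 -0.6;1 0 0 4 0 0 0;1 0 0 4 0 0 0;1 0 0 4 0 0 0;1 0 0 4 0 0 0"}}

```text
clock: 2.2
eef_pos: [620.1, 190.5, 70.3]
tool_rot: [3.14, 0.0, 3.059]
force: [1.0, -0.9, 0.2]
width: 85.1
gripper_force: 0.0
```

Request:
{"api": "move_arm", "payload": {"targets": "1 0 0 3 0 0 0;1 0 0 2 0 0 0;1 0 0 1 0 0 0;1 0 0 0.7 0 0 0;1 0 0 0 0 0 0"}}

```text
clock: 2.62
eef_pos: [620.6, 188.7, 3.7]
tool_rot: [3.141, -0.001, 3.057]
force: [-0.1, -0.3, -0.5]
width: 85.4
gripper_force: 0.0
```

Request:
{"api": "move_arm", "payload": {"targets": "1 0 0 0.5 0 0 0;-1 0 0 0 0 0 0;-1 0 0 0 0 0 0;-1 0 0 0 0 0 0;-1 0 0 0 0 0 0"}}

```text
clock: 3.03
eef_pos: [622.4, 187.0, 1.0]
tool_rot: [3.141, 0.002, 3.055]
force: [-2.2, -1.4, 5.9]
width: 49.6
gripper_force: 61.2
```

Request:
{"api": "move_arm", "payload": {"targets": "-1 0 0 0 0 0 0;-1 0 0 0 0 0 0;-1 0 0 0 0 0 0;-1 0 0 0 0 0 0;-1 0 0 0 0 0 0"}}

```text
clock: 3.45
eef_pos: [622.4, 187.0, 1.1]
tool_rot: [3.141, 0.002, 3.055]
force: [-1.8, -0.2, 6.3]
width: 49.4
gripper_force: 61.2
```

```bash
python3 -c "
from h import *
go(623.2,183.4,-2,174.7)"
```

```text
at [622.4 187.    1.1] rpy [1.7998e+02 1.0000e-01 1.7503e+02] w 49.4 gf 61.2 t 3.5 F [-1.8 -0.2  6.3]
turn z 0.33 then shift cm [-0.11 -0.35  0.31]
```

Request:
{"api": "move_arm", "payload": {"targets": "-1 0 0 -0.7 0 0 0;-1 0 0 -2.5 0 0 0;-1 0 0 -3.5 0 0 0;-1 0 0 -3.5 0 0 0;-1 0 0 -2 0 0 0"}}

```text
clock: 3.87
eef_pos: [623.3, 187.9, 125.6]
tool_rot: [3.139, 0.005, 3.055]
force: [0.6, 0.5, -1.0]
width: 49.1
gripper_force: 62.8
```

Request:
{"api": "move_arm", "payload": {"targets": "-1 0 0 -1 0 0 -3.5;-1 0 0 0 0 0 -3.5;-1 0.7 -1.8 0 0 0 0;-1 1.43 -3.67 0 0 0 0;-1 1.43 -3.67 0 0 0 0"}}

```text
clock: 4.28
eef_pos: [589.0, 95.7, 131.9]
tool_rot: [3.14, 0.001, -3.102]
force: [0.4, -1.7, -1.9]
width: 49.4
gripper_force: 62.8
```

Request:
{"api": "move_arm", "payload": {"targets": "-1 1.43 -3.67 0 0 0 0;-1 1.43 -3.67 0 0 0 0;-1 1.43 -3.67 0 0 0 0;-1 1.43 -3.67 0 0 0 0;-1 1.43 -3.67 0 0 0 0"}}

```text
clock: 4.7
eef_pos: [523.7, -92.9, 132.0]
tool_rot: [-3.141, 0.001, -3.106]
force: [0.2, -0.1, -1.6]
width: 49.8
gripper_force: 62.8
```

Request:
{"api": "move_arm", "payload": {"targets": "-1 1.43 -3.67 0 0 0 0;-1 0.7 -1.8 0 0 0 0;-1 0 0 0 0 0 0;-1 0 0 0 0 0 0;-1 0 0 0 0 0 0"}}

```text
clock: 5.12
eef_pos: [505.7, -145.6, 131.7]
tool_rot: [3.141, 0.001, -3.105]
force: [0.3, 0.2, -1.9]
width: 49.2
gripper_force: 62.8
```

```bash
python3 - <<'E'
from h import *
go(505.5,-147.7,100,182)
d=cams.get_image("side");go(505.5,-147.7,100,182)
t=cams.get_image("top")
cv2.imwrite("pics/s2.png",np.hstack([crop(d,270,190,100,100,4),crop(t,315,180,100,100,4)]))
E
```

```text
at [ 505.7 -145.6  131.7] rpy [ 1.7995e+02  7.0000e-02 -1.7789e+02] w 49.2 gf 62.8 t 5.1 F [ 0.3  0.2 -1.9]
turn z 0.11 then shift cm [ 0.03 -0.2   3.17]
at [ 505.9 -145.1  131.6] rpy [ 1.7995e+02  6.0000e-02 -1.7782e+02] w 49.3 gf 62.8 t 5.2 F [-0.8 -0.1 -0.8]
turn z 0.18 then shift cm [ 0.05 -0.26  3.16]
```

View pics/s2.png

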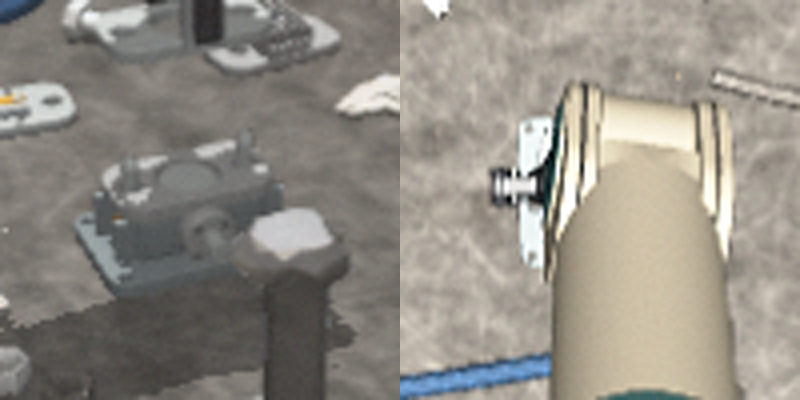

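```bash
cat >> h.py <<'E'
def overlay(name,out,x,y,w,h,s,pts,pic="side"):
    d=cams.get_image(pic); im=crop(d,x,y,w,h,s)
    for p in w2p(d,pts): cv2.drawMarker(im,tuple(int(v) for v in ((p-[x,y]+.5)*s)),(0,0,255),0,9,1)
    cv2.imwrite(out,im)
def pinpts(x,y,yaw,zs,e=34):
    a=np.radians(yaw); return [(x+k*np.cos(a),y+k*np.sin(a),z) for z in zs for k in (-e,e)]
E
python3 - <<'E'
from h import *
s=read_state();p=s["eef_pos"]
# spacer: underside height above TCP when gripped ~ -1 ; centre = TCP+1mm x
z=p[2]-1
P=pinpts(506.5,-147.7,2,[45,65])+pinpts(p[0]+1,p[1],2,[z+8])+[(p[0]+1+46*a,p[1]+26*b,z+8) for a in(-1,1) for b in (-1,1)]
overlay("s","pics/s3.png",270,160,100,110,6,P) 
E
python3 -c "
import cv2;a=cv2.imread('pics/s3.png');cv2.imwrite('pics/s3.png',a[:600])"
```

```text
(no output)
```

View pics/s3.png

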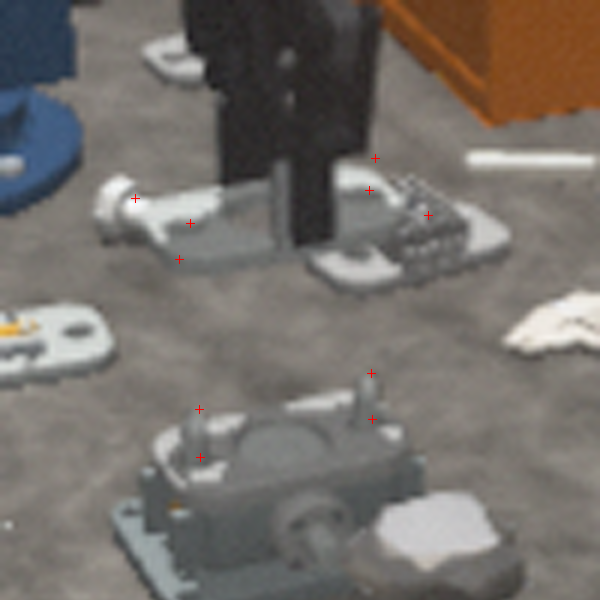

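The side view shows the spacer held level above the deck. The pins are within about 2 mm of the prediction: seen at (192,413) and (367,375), predicted (199,409) and (371,373). I'll lower it gently and watch the force.

Request:
{"api": "move_arm", "payload": {"targets": "-1 0.05 -0.25 2 0 0 0.15;-1 0 0 3 0 0 0;-1 0 0 1 0 0 0;-1 0 0 0 0 0 0;-1 0 0 0 0 0 0"}}

```text
clock: 5.68
eef_pos: [504.7, -148.4, 71.1]
tool_rot: [3.141, -0.001, -3.107]
force: [1.2, -0.7, -1.3]
width: 49.2
gripper_force: 63.0
```

Request:
{"api": "move_arm", "payload": {"targets": "-1 0 0 0.3 0 0 0;-1 0 0 0.3 0 0 0;-1 0 0 0.3 0 0 0;-1 0 0 0 0 0 0"}}

```text
clock: 6.02
eef_pos: [504.8, -149.3, 62.4]
tool_rot: [-3.142, 0.0, -3.108]
force: [-0.3, 0.5, -1.5]
width: 49.2
gripper_force: 63.0
```

```bash
python3 -c "
from h import *
go(505.5,-147.7,46,182)"
```

```text
at [ 504.8 -149.3   62.4] rpy [-1.8000e+02  1.0000e-02 -1.7809e+02] w 49.2 gf 63.0 t 6.0 F [-0.3  0.5 -1.5]
turn z -0.09 then shift cm [-0.08  0.15  1.64]
```

Request:
{"api": "move_arm", "payload": {"targets": "-1 -0.05 0.12 0.3 0 0 0;-1 0 0 0.3 0 0 0;-1 0 0 0 0 0 0"}}

```text
clock: 6.27
eef_pos: [504.9, -147.8, 55.9]
tool_rot: [3.141, -0.001, -3.108]
force: [-0.1, 0.0, -2.0]
width: 49.3
gripper_force: 63.0
```

Request:
{"api": "move_arm", "payload": {"targets": "-1 0 0 0.3 0 0 0;-1 0 0 0.3 0 0 0;-1 0 0 0 0 0 0"}}

```text
clock: 6.52
eef_pos: [504.8, -147.9, 49.7]
tool_rot: [3.141, -0.001, -3.108]
force: [0.6, 0.7, -1.9]
width: 49.7
gripper_force: 63.0
```

```bash
python3 -c "
from h import *
go(505.5,-147.7,46,182)"
```

```text
at [ 504.8 -147.9   49.7] rpy [ 1.7999e+02 -6.0000e-02 -1.7809e+02] w 49.7 gf 63.0 t 6.5 F [ 0.6  0.7 -1.9]
turn z -0.09 then shift cm [-0.07  0.02  0.37]
```

Request:
{"api": "move_arm", "payload": {"targets": "-1 0 0 0.2 0 0 0;-1 0 0 0.2 0 0 0;-1 0 0 0 0 0 0"}}

```text
clock: 6.77
eef_pos: [505.2, -148.0, 46.1]
tool_rot: [3.142, -0.0, -3.108]
force: [-1.5, 0.0, -1.5]
width: 49.3
gripper_force: 63.0
```

Request:
{"api": "move_arm", "payload": {"targets": "0.9 0 0 0 0 0 0;1 0 0 0 0 0 0;1 0 0 0 0 0 0;1 0 0 0 0 0 0;1 0 0 0 0 0 0"}}

```text
clock: 7.18
eef_pos: [505.2, -148.0, 46.4]
tool_rot: [-3.142, 0.0, -3.108]
force: [0.7, 0.1, 0.5]
width: 85.5
gripper_force: 0.0
```

Request:
{"api": "move_arm", "payload": {"targets": "1 0 0 -1 0 0 0;1 0 0 -3 0 0 0;1 0 0 -4 0 0 0;1 0 0 -4 0 0 0;1 0 0 0 0 0 0"}}

```text
clock: 7.6
eef_pos: [509.7, -149.1, 173.8]
tool_rot: [-3.138, 0.013, -3.108]
force: [1.4, 0.1, 0.3]
width: 85.3
gripper_force: 0.0
```

```bash
python3 - <<'E'
from h import *
go(456,-364.5,80,188.5)
overlay("s","pics/s4.png",280,190,90,100,6,pinpts(506.5,-147.7,2,[53,65]))
E
```

```text
at [ 509.7 -149.1  173.8] rpy [-179.79    0.73 -178.1 ] w 85.3 gf 0.0 t 7.6 F [1.4 0.1 0.3]
turn z -6.60 then shift cm [  8.49 -20.51   9.38]
```

View pics/s4.png

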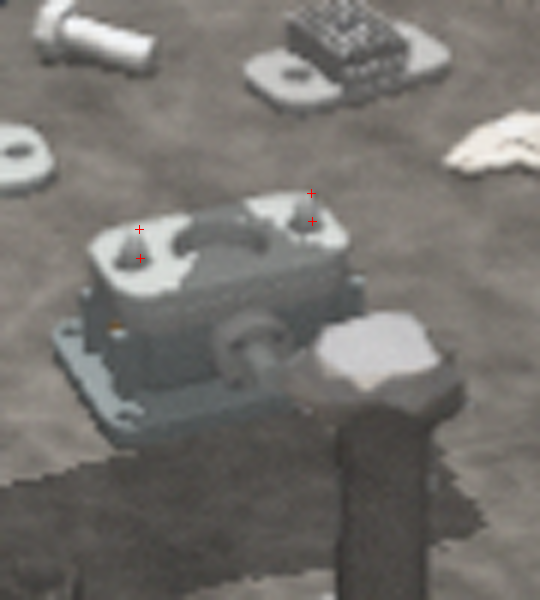

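Spacer is flat on the deck with both pins through (pins at (135,245) and (306,210) in the crop). Barrel next.

Request:
{"api": "move_arm", "payload": {"targets": "1 0 0 0 0 0 -3.8;1 0 0 0 0 0 -3.8;1 1.4 -3.44 0 0 0 0;1 1.4 -3.44 0 0 0 0;1 1.4 -3.44 0 0 0 0"}}

```text
clock: 8.07
eef_pos: [480.0, -257.1, 165.9]
tool_rot: [3.141, -0.001, -2.973]
force: [0.2, -1.0, 0.4]
width: 85.4
gripper_force: 0.0
```

Request:
{"api": "move_arm", "payload": {"targets": "1 1.4 -3.44 0 0 0 0;1 1.4 -3.44 0 0 0 0;1 1.4 -3.44 0 0 0 0;1 0 0 3 0 0 0;1 0 0 3 0 0 0"}}

```text
clock: 8.48
eef_pos: [455.4, -369.8, 106.5]
tool_rot: [-3.138, 0.002, -2.982]
force: [0.6, 0.7, -0.7]
width: 85.2
gripper_force: 0.0
```

Request:
{"api": "move_arm", "payload": {"targets": "1 0 0 2 0 0 0;1 0 0 0 0 0 0;1 0 0 0 0 0 0;1 0 0 0 0 0 0"}}

```text
clock: 8.82
eef_pos: [457.0, -365.6, 87.1]
tool_rot: [-3.141, 0.001, -2.975]
force: [-0.1, -0.7, 0.4]
width: 85.5
gripper_force: 0.0
```

```bash
python3 - <<'E'
from h import *
go(456.1,-365.5,1,189.5)
E
```

```text
at [ 457.  -365.6   87.1] rpy [-1.7996e+02  4.0000e-02 -1.7047e+02] w 85.5 gf 0.0 t 8.8 F [-0.1 -0.7  0.4]
turn z 0.03 then shift cm [0.09 0.02 8.61]
```

Request:
{"api": "move_arm", "payload": {"targets": "1 0.1 0 2 0 0 0;1 0 0 3 0 0 0;1 0 0 2.5 0 0 0;1 0 0 1 0 0 0;1 0 0 0 0 0 0"}}

```text
clock: 9.23
eef_pos: [454.9, -365.0, 0.5]
tool_rot: [3.14, -0.002, -2.975]
force: [0.2, 0.4, -0.6]
width: 85.7
gripper_force: 0.0
```

Request:
{"api": "move_arm", "payload": {"targets": "-1 0 0 0 0 0 0;-1 0 0 0 0 0 0;-1 0 0 0 0 0 0;-1 0 0 0 0 0 0;-1 0 0 0 0 0 0"}}

```text
clock: 9.65
eef_pos: [456.7, -366.5, 3.4]
tool_rot: [-3.139, 0.002, -2.976]
force: [-0.2, 0.5, 7.1]
width: 51.4
gripper_force: 64.3
```

Request:
{"api": "move_arm", "payload": {"targets": "-1 0 0 0 0 0 0;-1 0 0 0 0 0 0;-1 0 0 0 0 0 0"}}

```text
clock: 9.9
eef_pos: [456.7, -366.5, 3.4]
tool_rot: [-3.139, 0.002, -2.976]
force: [0.2, -0.0, 6.3]
width: 51.6
gripper_force: 64.3
```

```bash
python3 - <<'E'
from h import *
go(456.1,-365.5,1,189.5)
E
```

```text
at [ 456.7 -366.5    3.4] rpy [-1.7986e+02  1.4000e-01 -1.7049e+02] w 51.6 gf 64.3 t 9.9 F [ 0.2 -0.   6.3]
turn z 0.01 then shift cm [0.05 0.11 0.24]
```

Request:
{"api": "move_arm", "payload": {"targets": "-1 0 0 -0.7 0 0 0;-1 0 0 -2.5 0 0 0;-1 0 0 -3.5 0 0 0;-1 0 0 -3 0 0 0;-1 0 0 -2 0 0 0"}}

```text
clock: 10.32
eef_pos: [456.2, -366.3, 121.8]
tool_rot: [-3.139, 0.002, -2.976]
force: [0.0, -0.0, -2.3]
width: 50.8
gripper_force: 63.6
```

Request:
{"api": "move_arm", "payload": {"targets": "-1 0 0 0 0 0 3.75;-1 0 0 0 0 0 3.75;-1 -0.5 1.8 0 0 0 0;-1 -0.95 3.61 0 0 0 0;-1 -0.95 3.61 0 0 0 0"}}

```text
clock: 10.73
eef_pos: [475.6, -275.3, 119.0]
tool_rot: [-3.14, 0.001, -3.111]
force: [1.0, 0.5, -2.1]
width: 51.1
gripper_force: 63.5
```

Request:
{"api": "move_arm", "payload": {"targets": "-1 -0.95 3.61 0 0 0 0;-1 -0.95 3.61 0 0 0 0;-1 -0.95 3.61 0 0 0 0;-1 -0.5 1.81 0 0 0 0;-1 0 0 0 0 0 0"}}

```text
clock: 11.15
eef_pos: [506.8, -140.2, 119.1]
tool_rot: [3.138, 0.002, -3.097]
force: [0.2, 0.8, -1.8]
width: 51.2
gripper_force: 63.6
```

Request:
{"api": "move_arm", "payload": {"targets": "-1 0 0 0 0 0 0;-1 0 0 0 0 0 0;-1 0 0 0 0 0 0"}}

```text
clock: 11.4
eef_pos: [504.8, -148.8, 118.6]
tool_rot: [-3.141, -0.0, -3.109]
force: [-0.3, 0.5, -2.8]
width: 51.0
gripper_force: 63.6
```

```bash
python3 - <<'E'
from h import *
go(506.5,-148,72,182)
overlay("s","pics/s5.png",270,140,110,130,4.5,pinpts(506.5,-148,2,[53,65,110,164]))
E
```

```text
at [ 504.8 -148.8  118.6] rpy [-1.7995e+02 -1.0000e-02 -1.7813e+02] w 51.0 gf 63.6 t 11.4 F [-0.3  0.5 -2.8]
turn z -0.13 then shift cm [-0.17  0.08  4.66]
```

View pics/s5.png

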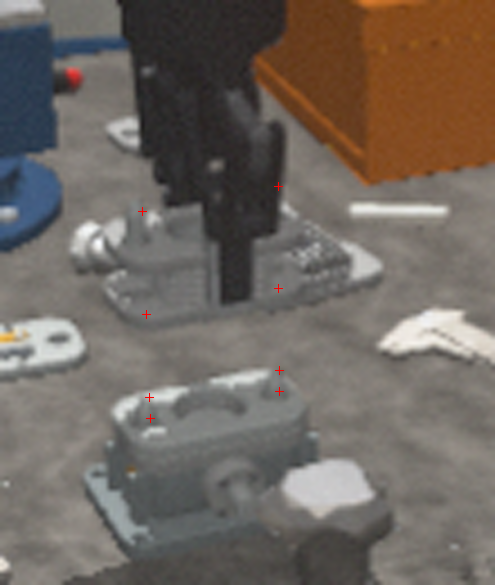

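Barrel hangs level above the pins, its left pin at (136,212) in the crop, about 1.5 mm to −x, which matches the TCP reading. I'll correct and lower.

Request:
{"api": "move_arm", "payload": {"targets": "-1 -0.17 0.05 2 0 0 0;-1 0 0 2 0 0 0;-1 0 0 0.7 0 0 0;-1 0 0 0 0 0 0;-1 0 0 0 0 0 0"}}

```text
clock: 11.87
eef_pos: [506.6, -147.3, 71.3]
tool_rot: [3.142, -0.001, -3.108]
force: [-0.1, -0.4, -0.8]
width: 51.0
gripper_force: 63.5
```

Request:
{"api": "move_arm", "payload": {"targets": "-1 0 0 0.3 0 0 0;-1 0 0 0.3 0 0 0;-1 0 0 0 0 0 0;-1 0 0 0 0 0 0"}}

```text
clock: 12.2
eef_pos: [507.1, -146.6, 65.6]
tool_rot: [-3.141, 0.0, -3.107]
force: [0.2, -0.8, -2.0]
width: 51.1
gripper_force: 63.5
```

```bash
python3 - <<'E'
from h import *
go(506.3,-148,56.4,182)
E
```

```text
at [ 507.1 -146.6   65.6] rpy [-1.7999e+02  2.0000e-02 -1.7799e+02] w 51.1 gf 63.5 t 12.2 F [ 0.2 -0.8 -2. ]
turn z 0.01 then shift cm [ 0.08 -0.13  0.92]
```

Request:
{"api": "move_arm", "payload": {"targets": "-1 0.07 -0.1 0.2 0 0 0;-1 0 0 0.2 0 0 0;-1 0 0 0 0 0 0"}}

```text
clock: 12.45
eef_pos: [506.1, -147.7, 61.0]
tool_rot: [3.142, -0.001, -3.107]
force: [-0.7, 0.1, -2.1]
width: 51.1
gripper_force: 63.5
```

Request:
{"api": "move_arm", "payload": {"targets": "-1 0 0 0.2 0 0 0;-1 0 0 0.2 0 0 0;-1 0 0 0 0 0 0;-1 0 0 0 0 0 0"}}

```text
clock: 12.78
eef_pos: [506.2, -147.5, 57.1]
tool_rot: [3.141, -0.0, -3.107]
force: [0.0, 0.6, -2.4]
width: 51.1
gripper_force: 63.5
```

```bash
python3 - <<'E'
from h import *
go(506.3,-148,56.4,182)
E
```

```text
at [ 506.2 -147.5   57.1] rpy [ 1.7999e+02 -3.0000e-02 -1.7799e+02] w 51.1 gf 63.5 t 12.8 F [ 0.   0.6 -2.4]
turn z 0.01 then shift cm [-0.01 -0.05  0.07]
```

Request:
{"api": "move_arm", "payload": {"targets": "-1 0 0 0.12 0 0 0;-1 0 0 0 0 0 0;1 0 0 0 0 0 0;1 0 0 0 0 0 0;1 0 0 0 0 0 0"}}

```text
clock: 13.2
eef_pos: [506.6, -147.7, 56.3]
tool_rot: [-3.141, 0.001, -3.107]
force: [-0.7, 0.3, 0.4]
width: 84.4
gripper_force: 0.0
```

Request:
{"api": "move_arm", "payload": {"targets": "1 0 0 0 0 0 0;1 0 0 0 0 0 0;1 0 0 -1 0 0 0;1 0 0 -3 0 0 0;1 0 0 -4 0 0 0"}}

```text
clock: 13.62
eef_pos: [504.1, -147.0, 135.2]
tool_rot: [3.14, -0.006, -3.106]
force: [0.8, -0.6, -0.3]
width: 85.4
gripper_force: 0.0
```

Request:
{"api": "move_arm", "payload": {"targets": "1 0 0 -4 0 0 0;1 0 0 0 0 0 2.4;1 0 0 0 0 0 2.4;1 1.42 3.52 0 0 0 0;1 1.42 3.52 0 0 0 0"}}

```text
clock: 14.03
eef_pos: [481.7, -77.2, 177.1]
tool_rot: [-3.141, 0.002, 3.087]
force: [0.1, 2.3, 0.1]
width: 85.3
gripper_force: 0.0
```

Request:
{"api": "move_arm", "payload": {"targets": "1 1.42 3.52 0 0 0 0;1 1.42 3.52 0 0 0 0;1 1.42 3.52 0 0 0 0;1 0 0 4 0 0 0;1 0 0 4 0 0 0"}}

```text
clock: 14.45
eef_pos: [446.2, 35.0, 98.0]
tool_rot: [3.139, 0.008, 3.099]
force: [1.3, -1.0, -0.8]
width: 85.6
gripper_force: 0.0
```

Request:
{"api": "move_arm", "payload": {"targets": "1 0 0 4 0 0 0;1 0 0 1 0 0 0;1 0 0 0 0 0 0;1 0 0 0 0 0 0;1 0 0 0 0 0 0"}}

```text
clock: 14.87
eef_pos: [445.1, 31.7, 47.4]
tool_rot: [3.141, 0.003, 3.093]
force: [0.2, -0.6, 0.7]
width: 85.5
gripper_force: 0.0
```

```bash
python3 - <<'E'
from h import *
go(443.7,32,0,177.2)
overlay("s","pics/s6.png",250,180,120,110,5,pinpts(506.5,-148,2,[89,109]))
E
```

```text
at [445.1  31.7  47.4] rpy [1.7997e+02 1.5000e-01 1.7720e+02] w 85.5 gf 0.0 t 14.9 F [ 0.2 -0.6  0.7]
turn z -0.00 then shift cm [0.14 0.02 4.74]
```

View pics/s6.png

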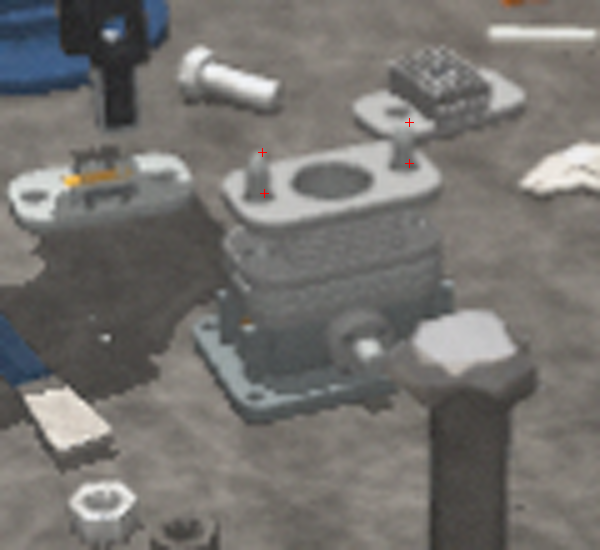

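Barrel sits level on the spacer, pins at (258,155) and (403,125) where expected allowing for the known camera bias. Now gripping the valve plate.

Request:
{"api": "move_arm", "payload": {"targets": "1 0.1 0 2 0 0 0;1 0 0 1.7 0 0 0;1 0 0 0.9 0 0 0;1 0 0 0 0 0 0;1 0 0 0 0 0 0"}}

```text
clock: 15.33
eef_pos: [440.4, 28.5, 21.9]
tool_rot: [-3.134, -0.01, 3.093]
force: [-0.5, -0.6, 0.8]
width: 85.4
gripper_force: 0.0
```

Request:
{"api": "move_arm", "payload": {"targets": "-1 0 0 0 0 0 0;-1 0 0 0 0 0 0;-1 0 0 0 0 0 0;-1 0 0 0 0 0 0;-1 0 0 0 0 0 0"}}

```text
clock: 15.75
eef_pos: [439.9, 29.0, 21.1]
tool_rot: [-3.133, -0.011, 3.094]
force: [-0.9, -0.3, -0.6]
width: 25.4
gripper_force: 0.0
```

Request:
{"api": "move_arm", "payload": {"targets": "-1 0 0 0 0 0 0;-1 0 0 0 0 0 0;-1 0 0 0 0 0 0"}}

```text
clock: 16.0
eef_pos: [439.7, 28.9, 20.9]
tool_rot: [-3.133, -0.011, 3.094]
force: [0.0, -0.3, 0.3]
width: 0.0
gripper_force: 0.0
```

```bash
python3 - <<'E'
from h import *
go(443.7,32,0,177.2)
E
```

```text
at [439.7  28.9  20.9] rpy [-179.5    -0.64  177.25] w 0.0 gf 0.0 t 16.0 F [ 0.  -0.3  0.3]
turn z 0.05 then shift cm [-0.38  0.33  2.09]
```

```bash
python3 - <<'E'
from h import *
s=read_state();print(s["qpos"].round(3),s["eef_pos"].round(1))
E
```

```text
[ 1.000e-03  7.500e-01 -1.990e-01  2.222e+00  6.390e-01  2.380e-01
  7.510e-01] [439.7  28.9  20.9]
```

Request:
{"api": "move_arm", "payload": {"targets": "1 0 0 -2 0 0 0;1 0 0 -2 0 0 0;1 0 0 0 0 0 0;1 0 0 0 0 0 0;1 0 0 0 0 0 0"}}

```text
clock: 16.42
eef_pos: [440.0, 28.9, 60.6]
tool_rot: [-3.133, -0.011, 3.093]
force: [-0.0, -0.1, -0.4]
width: 60.6
gripper_force: 0.0
```

```bash
python3 - <<'E'
from h import *
s=read_state();print(s["qpos"].round(3)); go(443.7,32,0,177.2)
E
```

```text
[ 0.074  0.672 -0.303  2.206  0.586  0.354  0.798]
at [440.   28.9  60.6] rpy [-179.5    -0.65  177.23] w 60.6 gf 0.0 t 16.4 F [-0.  -0.1 -0.4]
turn z 0.03 then shift cm [-0.35  0.33  6.06]
```

Joint 6 is on its lower stop here because the reach is short. I'll tilt the tool about its y axis, which keeps the pads flush on the part, and grasp that way.

```bash
cat >> h.py <<'E'
from scipy.spatial.transform import Rotation as Ro
def go(x,y,z,yaw,tilt=0):
    s=read_state(); p=s["eef_pos"]; C=Ro.from_euler("xyz",s["tool_rot"])
    T=Ro.from_euler("z",yaw,degrees=True)*Ro.from_euler("x",180,degrees=True)*Ro.from_euler("y",tilt,degrees=True)
    print("at",p.round(1),"w %.1f gf %.1f t %.1f F"%(s["width"],s["gripper_force"],s["clock"]),s["force"].round(1),"q",s["qpos"].round(2))
    print("shift cm (now axes)",(C.inv().apply(np.array([x,y,z])-p)/10).round(2),"turn deg",np.degrees((C.inv()*T).as_rotvec()).round(2),"| after turn",(T.inv().apply(np.array([x,y,z])-p)/10).round(2))
E
python3 -c "
from h import *
go(443.7,32,45,177.2,9)"
```

```text
at [440.   28.9  60.6] w 60.6 gf 0.0 t 16.4 F [-0.  -0.1 -0.4] q [ 0.07  0.67 -0.3   2.21  0.59  0.35  0.8 ]
shift cm (now axes) [-0.37  0.34  1.55] turn deg [-0.51  8.35 -0.01] | after turn [-0.59  0.33  1.49]
```

Request:
{"api": "move_arm", "payload": {"targets": "1 0 0 0 -0.25 4.2 0;1 0 0 0 -0.25 4.15 0;1 -0.59 0.33 1.49 0 0 0;1 0 0 0 0 0 0;1 0 0 0 0 0 0"}}

```text
clock: 16.83
eef_pos: [442.4, 32.1, 44.1]
tool_rot: [-3.141, -0.16, 3.093]
force: [0.5, -0.8, 0.9]
width: 85.6
gripper_force: 0.0
```

```bash
python3 -c "
from h import *
go(443.7,32,0,177.2,9)"
```

```text
at [442.4  32.1  44.1] w 85.6 gf 0.0 t 16.8 F [ 0.5 -0.8  0.9] q [ 0.17  0.77 -0.43  2.07  0.49  0.57  0.91]
shift cm (now axes) [-0.83 -0.    4.33] turn deg [-0.04 -0.18  0.03] | after turn [-0.82 -0.01  4.33]
```

Request:
{"api": "move_arm", "payload": {"targets": "1 -0.38 0 1.9 0 0 0;1 -0.3 0 1.6 0 0 0;1 -0.15 0 0.8 0 0 0;1 0 0 0 0 0 0;1 0 0 0 0 0 0"}}

```text
clock: 17.25
eef_pos: [444.6, 32.3, 1.7]
tool_rot: [-3.141, -0.158, 3.094]
force: [-0.4, -0.6, 0.8]
width: 85.5
gripper_force: 0.0
```

```bash
python3 -c "
from h import *
go(443.7,32,0,177.2,9)"
```

```text
at [444.6  32.3   1.7] w 85.5 gf 0.0 t 17.2 F [-0.4 -0.6  0.8] q [ 0.13  0.84 -0.37  2.07  0.54  0.48  0.87]
shift cm (now axes) [ 0.06 -0.04  0.18] turn deg [-0.04 -0.05  0.06] | after turn [ 0.06 -0.04  0.18]
```

Request:
{"api": "move_arm", "payload": {"targets": "1 0.06 0 0.15 0 0 0;-1 0 0 0 0 0 0;-1 0 0 0 0 0 0;-1 0 0 0 0 0 0;-1 0 0 0 0 0 0"}}

```text
clock: 17.67
eef_pos: [444.9, 32.1, 1.2]
tool_rot: [-3.141, -0.156, 3.093]
force: [-0.8, -1.2, 9.7]
width: 49.0
gripper_force: 60.4
```

Request:
{"api": "move_arm", "payload": {"targets": "-1 0 0 0 0 0 0;-1 0 0 0 0 0 0;-1 0 0 0 0 0 0;-1 0 0 0 0 0 0;-1 0 0 0 0 0 0"}}

```text
clock: 18.08
eef_pos: [444.9, 32.2, 1.2]
tool_rot: [-3.141, -0.156, 3.093]
force: [0.1, 0.4, 8.8]
width: 49.7
gripper_force: 60.3
```

```bash
python3 -c "
from h import *
go(443.7,32,130,177.2,9)"
```

```text
at [444.9  32.2   1.2] w 49.7 gf 60.3 t 18.1 F [0.1 0.4 8.8] q [ 0.13  0.84 -0.36  2.08  0.55  0.47  0.86]
shift cm (now axes) [  2.12  -0.03 -12.71] turn deg [-0.02  0.08  0.02] | after turn [  2.13  -0.02 -12.71]
```

Request:
{"api": "move_arm", "payload": {"targets": "-1 0.15 0 -0.9 0 0 0;-1 0.5 0 -3 0 0 0;-1 0.6 0 -3.6 0 0 0;-1 0.6 0 -3.6 0 0 0;-1 0.5 0 -3 0 0 0"}}

```text
clock: 18.5
eef_pos: [443.1, 32.5, 145.5]
tool_rot: [3.141, -0.156, 3.093]
force: [1.1, -0.0, -1.9]
width: 49.1
gripper_force: 63.1
```

Request:
{"api": "move_arm", "payload": {"targets": "-1 0 0 0 0.37 0 -2.37;-1 0 0 0 0.37 0 -2.37;-1 0 0 0 0 0 0;-1 0 0 0 0 0 0"}}

```text
clock: 18.83
eef_pos: [443.0, 32.2, 143.3]
tool_rot: [3.142, -0.157, -3.108]
force: [0.2, 0.1, -1.3]
width: 49.4
gripper_force: 63.1
```

```bash
python3 -c "
from h import *
go(507.3,-147.9,145,182,8.94)"
```

```text
at [443.   32.2 143.3] w 49.4 gf 63.1 t 18.8 F [ 0.2  0.1 -1.3] q [ 0.26  0.61 -0.57  2.01  0.39  0.8   1.05]
shift cm (now axes) [ -5.71 -18.21  -1.08] turn deg [ 0.01 -0.05 -0.05] | after turn [ -5.7  -18.22  -1.07]
```

6 rows of −0.95, −3.03, −0.18.

Request:
{"api": "move_arm", "payload": {"targets": "-1 -0.5 -1.5 -0.1 0 0 0;-1 -0.95 -3.04 -0.18 0 0 0;-1 -0.95 -3.04 -0.18 0 0 0;-1 -0.95 -3.04 -0.18 0 0 0;-1 -0.95 -3.04 -0.18 0 0 0"}}

```text
clock: 19.25
eef_pos: [491.6, -104.1, 144.0]
tool_rot: [3.141, -0.158, -3.107]
force: [0.7, 0.8, -1.1]
width: 48.9
gripper_force: 63.1
```

Request:
{"api": "move_arm", "payload": {"targets": "-1 -0.95 -3.04 -0.18 0 0 0;-1 -0.45 -1.52 -0.09 0 0 0;-1 0 0 0 0 0 0;-1 0 0 0 0 0 0;-1 0 0 0 0 0 0"}}

```text
clock: 19.67
eef_pos: [507.0, -146.5, 144.5]
tool_rot: [3.14, -0.158, -3.106]
force: [0.2, 0.3, -0.8]
width: 49.6
gripper_force: 63.1
```

```bash
python3 - <<'E'
from h import *
go(507.3,-147.9,116,182,8.94)
overlay("s","pics/s7.png",270,150,100,100,6,pinpts(506.3,-148,2,[97,109,151]))
E
```

```text
at [ 507.  -146.5  144.5] w 49.6 gf 63.1 t 19.7 F [ 0.2  0.3 -0.8] q [ 0.54  0.7  -0.54  1.79  0.44  0.94  1.39]
shift cm (now axes) [-0.47 -0.15  2.81] turn deg [ 0.09 -0.12  0.05] | after turn [-0.47 -0.14  2.81]
```

View pics/s7.png

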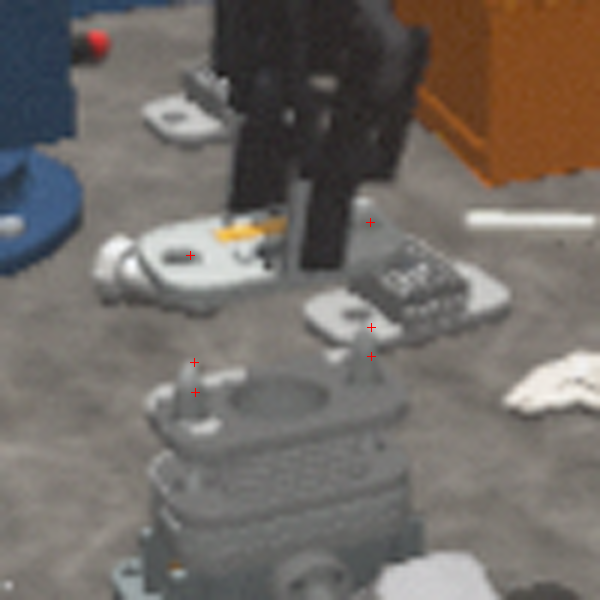

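Plate is level and its left hole at (183,257) lines up over the pin at (189,366), with the same bias for both. Lowering.

Request:
{"api": "move_arm", "payload": {"targets": "-1 -0.22 -0.1 1.4 0 0 0;-1 -0.22 0 1.4 0 0 0;-1 -0.05 0 0.3 0 0 0;-1 0 0 0 0 0 0;-1 0 0 0 0 0 0"}}

```text
clock: 20.13
eef_pos: [507.8, -147.8, 113.8]
tool_rot: [3.141, -0.157, -3.105]
force: [0.5, 0.5, -1.4]
width: 49.4
gripper_force: 63.0
```

```bash
python3 - <<'E'
from h import *
go(507.3,-147.9,103,182,8.94)
E
```

```text
at [ 507.8 -147.8  113.8] w 49.4 gf 63.0 t 20.1 F [ 0.5  0.5 -1.4] q [ 0.53  0.74 -0.52  1.81  0.47  0.88  1.37]
shift cm (now axes) [-0.12 -0.01  1.07] turn deg [ 0.02 -0.05  0.1 ] | after turn [-0.12 -0.01  1.07]
```

Request:
{"api": "move_arm", "payload": {"targets": "-1 -0.04 0 0.36 0 0 0;-1 -0.04 0 0.36 0 0 0;-1 -0.04 0 0.35 0 0 0;-1 0 0 0 0 0 0"}}

```text
clock: 20.47
eef_pos: [506.8, -148.8, 102.2]
tool_rot: [3.141, -0.158, -3.106]
force: [-0.4, -1.1, -1.8]
width: 49.4
gripper_force: 63.1
```

Request:
{"api": "move_arm", "payload": {"targets": "-1 -0.05 0 0.3 0 0 0;-1 -0.05 0 0.3 0 0 0;-1 0 0 0 0 0 0;-1 0 0 0 0 0 0"}}

```text
clock: 20.8
eef_pos: [507.1, -148.7, 96.4]
tool_rot: [3.141, -0.157, -3.106]
force: [0.1, -0.0, -1.7]
width: 49.1
gripper_force: 63.1
```

```bash
python3 - <<'E'
from h import *
go(507.3,-147.9,90.2,182,8.94)
E
```

```text
at [ 507.1 -148.7   96.4] w 49.1 gf 63.1 t 20.8 F [ 0.1 -0.  -1.7] q [ 0.52  0.76 -0.5   1.82  0.49  0.85  1.35]
shift cm (now axes) [-0.12  0.08  0.61] turn deg [ 0.02 -0.07  0.01] | after turn [-0.12  0.08  0.61]
```

Request:
{"api": "move_arm", "payload": {"targets": "-1 -0.04 0.08 0.2 0 0 0;-1 -0.04 0 0.2 0 0 0;-1 -0.03 0 0.17 0 0 0;-1 0 0 0 0 0 0;-1 0 0 0 0 0 0"}}

```text
clock: 21.22
eef_pos: [507.4, -148.0, 90.7]
tool_rot: [3.141, -0.157, -3.106]
force: [0.3, 0.3, -2.2]
width: 49.5
gripper_force: 63.1
```

```bash
python3 - <<'E'
from h import *
go(507.3,-147.9,90.2,182,8.94)
E
```

```text
at [ 507.4 -148.    90.7] w 49.5 gf 63.1 t 21.2 F [ 0.3  0.3 -2.2] q [ 0.52  0.77 -0.5   1.83  0.5   0.84  1.34]
shift cm (now axes) [-0.    0.01  0.05] turn deg [ 0.01 -0.07  0.01] | after turn [-0.    0.01  0.05]
```

Request:
{"api": "move_arm", "payload": {"targets": "1 0 0 0 0 0 0;1 0 0 0 0 0 0;1 0 0 0 0 0 0;1 0 0 0 0 0 0;1 0.15 0 -1 0 0 0"}}

```text
clock: 21.63
eef_pos: [506.4, -147.9, 100.1]
tool_rot: [3.141, -0.16, -3.106]
force: [-0.2, -0.9, -1.0]
width: 85.6
gripper_force: 0.0
```

Request:
{"api": "move_arm", "payload": {"targets": "1 0.5 0 -3 0 0 0;1 0.5 0 -3 0 0 0;1 0.5 0 -3 0 -4.5 0;1 0 0 0 0 -4.44 0;1 0 0 0 0 0 -5.9"}}

```text
clock: 22.05
eef_pos: [505.2, -148.5, 195.1]
tool_rot: [-3.138, 0.003, -3.003]
force: [-1.4, 0.2, 0.3]
width: 85.4
gripper_force: 0.0
```

Request:
{"api": "move_arm", "payload": {"targets": "1 0 0 0 0 0 0;1 0 0 0 0 0 0;1 0 0 0 0 0 0"}}

```text
clock: 22.3
eef_pos: [507.3, -148.0, 192.4]
tool_rot: [3.141, -0.001, -3.006]
force: [0.7, -0.1, 0.3]
width: 85.5
gripper_force: 0.0
```

```bash
python3 - <<'E'
from h import *
go(640.3,309.8,200,187.9)
overlay("s","pics/s8.png",280,190,90,100,6,pinpts(506.3,-148,2,[97,109]))
E
```

```text
at [ 507.3 -148.   192.4] w 85.5 gf 0.0 t 22.3 F [ 0.7 -0.1  0.3] q [ 0.64  0.57 -0.62  1.89  0.44  0.82  1.5 ]
shift cm (now axes) [-19.38  43.55  -0.75] turn deg [ 0.03 -0.03 -0.12] | after turn [-19.47  43.51  -0.76]
```

View pics/s8.png

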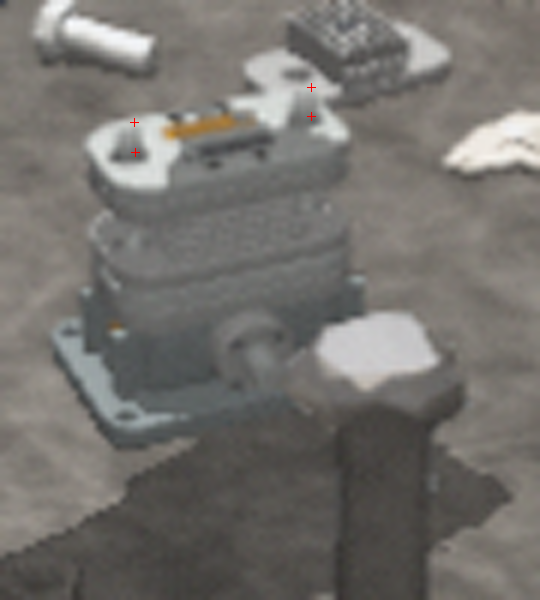

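Valve plate lies flat over both pins (at (129,140) and (305,102)). On to head A.

Request:
{"api": "move_arm", "payload": {"targets": "1 -1.5 3.35 0 0 0 0;1 -1.5 3.35 0 0 0 0;1 -1.5 3.35 0 0 0 0;1 -1.5 3.35 0 0 0 0;1 -1.5 3.35 0 0 0 0"}}

```text
clock: 22.77
eef_pos: [558.5, 30.3, 191.7]
tool_rot: [3.141, -0.002, -3.005]
force: [1.2, -0.1, 0.4]
width: 85.7
gripper_force: 0.0
```

Request:
{"api": "move_arm", "payload": {"targets": "1 -1.5 3.35 0 0 0 0;1 -1.5 3.35 0 0 0 0;1 -1.5 3.35 0 0 0 0;1 -1.5 3.35 0 0 0 0;1 -1.5 3.35 0 0 0 0"}}

```text
clock: 23.18
eef_pos: [609.4, 206.8, 191.4]
tool_rot: [3.141, -0.002, -3.004]
force: [1.9, -0.5, -0.9]
width: 85.5
gripper_force: 0.0
```

Request:
{"api": "move_arm", "payload": {"targets": "1 -1.5 3.35 0 0 0 0;1 -1.5 3.35 0 0 0 0;1 -1.47 3.31 0 0 0 0;1 0 0 4 0 0 0;1 0 0 4 0 0 0"}}

```text
clock: 23.6
eef_pos: [640.6, 316.1, 113.1]
tool_rot: [3.136, 0.005, -3.0]
force: [0.2, -0.9, -0.7]
width: 85.3
gripper_force: 0.0
```

Request:
{"api": "move_arm", "payload": {"targets": "1 0 0 4 0 0 0;1 0 0 0 0 0 0;1 0 0 0 0 0 0;1 0 0 0 0 0 0"}}

```text
clock: 23.93
eef_pos: [640.7, 311.1, 73.9]
tool_rot: [3.14, 0.001, -3.004]
force: [0.6, 1.2, 0.8]
width: 85.2
gripper_force: 0.0
```

```bash
python3 - <<'E'
from h import *
go(640.3,309.8,1,187.9)
E
```

```text
at [640.7 311.1  73.9] w 85.2 gf 0.0 t 23.9 F [0.6 1.2 0.8] q [-0.23  0.94 -0.5   1.43  0.52  0.9   0.83]
shift cm (now axes) [ 0.07 -0.13  7.29] turn deg [ 0.11  0.07 -0.02] | after turn [ 0.06 -0.12  7.29]
```

Request:
{"api": "move_arm", "payload": {"targets": "1 0.06 -0.12 2 0 0 0;1 0 0 3 0 0 0;1 0 0 2.1 0 0 0;1 0 0 0 0 0 0;1 0 0 0 0 0 0"}}

```text
clock: 24.35
eef_pos: [640.4, 309.3, 3.4]
tool_rot: [3.14, 0.002, -3.004]
force: [0.8, -0.1, -0.3]
width: 85.6
gripper_force: 0.0
```

```bash
python3 - <<'E'
from h import *
go(640.3,309.8,2,187.9)
E
```

```text
at [640.4 309.3   3.4] w 85.6 gf 0.0 t 24.4 F [ 0.8 -0.1 -0.3] q [-0.25  1.02 -0.46  1.46  0.56  0.79  0.79]
shift cm (now axes) [0.   0.06 0.14] turn deg [ 0.08  0.09 -0.02] | after turn [-0.    0.06  0.14]
```

Request:
{"api": "move_arm", "payload": {"targets": "-1 0 0 0 0 0 0;-1 0 0 0 0 0 0;-1 0 0 0 0 0 0;-1 0 0 0 0 0 0;-1 0 0 0 0 0 0"}}

```text
clock: 24.77
eef_pos: [640.8, 309.4, 4.0]
tool_rot: [3.14, 0.003, -3.004]
force: [-0.3, -1.3, 7.4]
width: 50.7
gripper_force: 65.1
```

Request:
{"api": "move_arm", "payload": {"targets": "-1 0 0 0 0 0 0;-1 0 0 0 0 0 0;-1 0 0 0 0 0 0"}}

```text
clock: 25.02
eef_pos: [640.7, 309.4, 4.0]
tool_rot: [3.14, 0.003, -3.004]
force: [0.0, -0.8, 6.3]
width: 50.7
gripper_force: 65.1
```

```bash
python3 - <<'E'
from h import *
go(640.3,309.8,2,187.9)
E
```

```text
at [640.7 309.4   4. ] w 50.7 gf 65.1 t 25.0 F [ 0.  -0.8  6.3] q [-0.25  1.02 -0.46  1.46  0.56  0.79  0.79]
shift cm (now axes) [0.04 0.04 0.2 ] turn deg [ 0.09  0.17 -0.01] | after turn [0.04 0.04 0.2 ]
```

Request:
{"api": "move_arm", "payload": {"targets": "-1 0 0 -0.8 0 0 0;-1 0 0 -3 0 0 0;-1 0 0 -4 0 0 0;-1 0 0 -4 0 0 0;-1 0 0 -3.5 0 0 0"}}

```text
clock: 25.43
eef_pos: [639.2, 308.7, 157.0]
tool_rot: [3.141, -0.0, -3.003]
force: [0.0, 1.1, -2.4]
width: 50.8
gripper_force: 63.8
```

Request:
{"api": "move_arm", "payload": {"targets": "-1 0 0 0 0 0 3;-1 0 0 0 0 0 2.9;-1 0.58 -1.74 0 0 0 0;-1 1.155 -3.48 0 0 0 0;-1 1.155 -3.48 0 0 0 0"}}

```text
clock: 25.85
eef_pos: [612.3, 221.3, 154.6]
tool_rot: [3.14, -0.001, -3.103]
force: [1.3, -1.2, -2.9]
width: 50.7
gripper_force: 63.8
```

Request:
{"api": "move_arm", "payload": {"targets": "-1 1.155 -3.48 0 0 0 0;-1 1.155 -3.48 0 0 0 0;-1 1.155 -3.48 0 0 0 0;-1 1.155 -3.48 0 0 0 0;-1 1.155 -3.48 0 0 0 0"}}

```text
clock: 26.27
eef_pos: [560.9, 42.9, 154.8]
tool_rot: [-3.141, -0.001, -3.106]
force: [0.2, -1.0, -1.6]
width: 50.7
gripper_force: 63.8
```

Request:
{"api": "move_arm", "payload": {"targets": "-1 1.155 -3.48 0 0 0 0;-1 1.155 -3.48 0 0 0 0;-1 1.155 -3.48 0 0 0 0;-1 1.155 -3.48 0 0 0 0;-1 1.155 -3.48 0 0 0 0"}}

```text
clock: 26.68
eef_pos: [509.4, -133.0, 154.8]
tool_rot: [-3.141, -0.0, -3.106]
force: [1.5, -1.0, -2.4]
width: 50.7
gripper_force: 63.8
```

Request:
{"api": "move_arm", "payload": {"targets": "-1 0.58 -1.74 0 0 0 0;-1 0 0 0 0 0 0;-1 0 0 0 0 0 0;-1 0 0 0 0 0 0"}}

```text
clock: 27.02
eef_pos: [505.5, -147.8, 154.7]
tool_rot: [3.141, 0.0, -3.106]
force: [0.4, -0.2, -2.9]
width: 50.8
gripper_force: 63.8
```

```bash
python3 - <<'E'
from h import *
go(506.6,-148,116,182)
overlay("s","pics/s9.png",270,140,100,110,5.4,pinpts(506.3,-148,2,[97,109,160]))
E
```

```text
at [ 505.5 -147.8  154.7] w 50.8 gf 63.8 t 27.0 F [ 0.4 -0.2 -2.9] q [ 0.61  0.62 -0.57  1.93  0.48  0.74  1.36]
shift cm (now axes) [-0.11 -0.02  3.87] turn deg [0.05 0.02 0.06] | after turn [-0.11 -0.02  3.87]
```

View pics/s9.png

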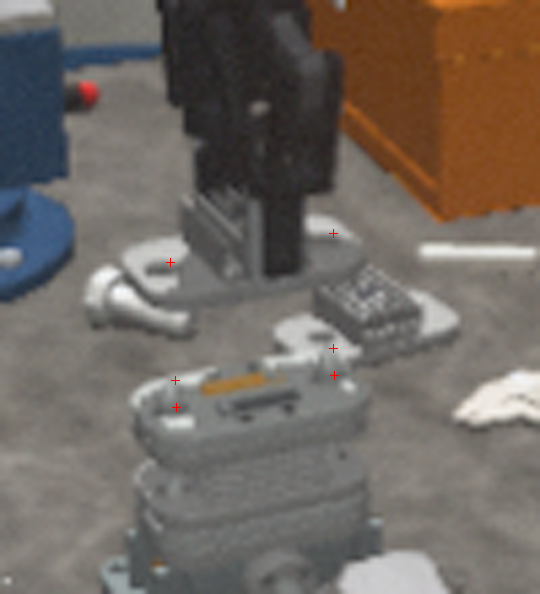

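Head hangs level. Its left hole at (160,268) is about 1.5–2 mm to −x of the pin, so I'll correct that and lower.

Request:
{"api": "move_arm", "payload": {"targets": "-1 -0.14 0 2 0 0 0;-1 0 0 1.8 0 0 0;-1 0 0 0 0 0 0;-1 0 0 0 0 0 0;-1 0 0 0.3 0 0 0"}}

```text
clock: 27.48
eef_pos: [507.7, -147.8, 114.2]
tool_rot: [3.141, 0.001, -3.105]
force: [0.2, -0.4, -2.2]
width: 51.2
gripper_force: 63.7
```

Request:
{"api": "move_arm", "payload": {"targets": "-1 0 0 0.3 0 0 0;-1 0 0 0 0 0 0;-1 0 0 0 0 0 0"}}

```text
clock: 27.73
eef_pos: [506.6, -148.8, 110.6]
tool_rot: [-3.142, -0.0, -3.106]
force: [0.2, -0.0, -2.7]
width: 50.3
gripper_force: 63.7
```

```bash
python3 - <<'E'
from h import *
go(506.8,-148,101,182)
E
```

```text
at [ 506.6 -148.8  110.6] w 50.3 gf 63.7 t 27.7 F [ 0.2 -0.  -2.7] q [ 0.57  0.68 -0.52  1.96  0.55  0.65  1.31]
shift cm (now axes) [-0.02  0.08  0.96] turn deg [-0.   -0.02  0.02] | after turn [-0.02  0.08  0.96]
```

Request:
{"api": "move_arm", "payload": {"targets": "-1 0 0.06 0.25 0 0 0;-1 0 0 0.25 0 0 0;-1 0 0 0.2 0 0 0;-1 0 0 0 0 0 0;-1 0 0 0 0 0 0"}}

```text
clock: 28.15
eef_pos: [506.2, -148.2, 103.0]
tool_rot: [3.141, -0.001, -3.106]
force: [1.3, 0.5, -2.3]
width: 50.6
gripper_force: 63.7
```

Request:
{"api": "move_arm", "payload": {"targets": "-1 0 0 0.15 0 0 0;-1 0 0 0.1 0 0 0;-1 0 0 0 0 0 0;-1 0 0 0 0 0 0"}}

```text
clock: 28.48
eef_pos: [506.5, -148.2, 100.9]
tool_rot: [3.142, -0.001, -3.106]
force: [-0.3, -0.1, 2.3]
width: 50.6
gripper_force: 64.1
```

```bash
python3 - <<'E'
from h import *
go(506.8,-148,101,182)
E
```

```text
at [ 506.5 -148.2  100.9] w 50.6 gf 64.1 t 28.5 F [-0.3 -0.1  2.3] q [ 0.56  0.69 -0.51  1.96  0.56  0.62  1.3 ]
shift cm (now axes) [-0.03  0.02 -0.01] turn deg [ 0.   -0.03  0.01] | after turn [-0.03  0.02 -0.01]
```

Seated, with light contact force. Releasing and rising.

Request:
{"api": "move_arm", "payload": {"targets": "1 0 0 0 0 0 0;1 0 0 0 0 0 0;1 0 0 0 0 0 0;1 0 0 0 0 0 0;1 0 0 0 0 0 0"}}

```text
clock: 28.9
eef_pos: [506.5, -148.2, 100.7]
tool_rot: [3.141, -0.001, -3.106]
force: [-0.3, -0.7, -0.1]
width: 85.3
gripper_force: 0.0
```

Request:
{"api": "move_arm", "payload": {"targets": "1 0 0 -1 0 0 0;1 0 0 -3 0 0 0;1 0 0 -4 0 0 0;1 0 0 -3 0 0 0;1 0 0 0 0 0 0"}}

```text
clock: 29.32
eef_pos: [510.4, -148.1, 217.1]
tool_rot: [-3.139, 0.01, -3.106]
force: [0.5, -1.1, -0.1]
width: 85.6
gripper_force: 0.0
```

Request:
{"api": "move_arm", "payload": {"targets": "1 0 0 0 0 0 0;1 0 0 0 0 0 0;1 0 0 0 0 0 0"}}

```text
clock: 29.57
eef_pos: [505.5, -148.3, 209.8]
tool_rot: [3.141, -0.003, -3.107]
force: [-0.7, 1.4, 0.6]
width: 85.4
gripper_force: 0.0
```

```bash
python3 - <<'E'
from h import *
overlay("s","pics/s10.png",270,170,100,110,5.4,pinpts(506.3,-148,2,[105]))
E
```

```text
(no output)
```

View pics/s10.png

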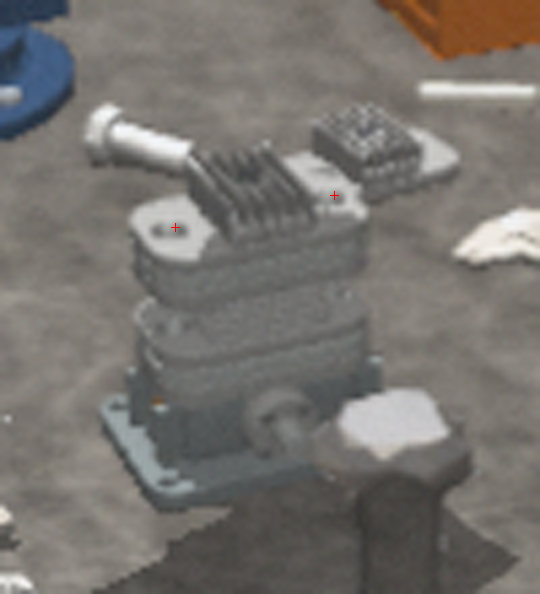

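The head lies flat on the stack with the pin tips showing in both holes ((170,231) and (331,197)). Head B is still on the bench and the gripper is clear.

```bash
python3 -c "
from cell import order
print(order.finish_job())"
```

```text
the job is handed in; nothing more can be done
None
```

I stacked the spacer, barrel, valve plate and matching head in order on the crankcase and handed the job in at about 30 s; the last picture showed the stack seated and level, head B still on the bench, and the caliper was never approached (the hand-in call gave no verdict).

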